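# Index the movement carrier to the next click stop

### The job

Push the movement carrier along its slide rail towards the hand press until it clicks into the next stop, and leave it there with its spring roller dropped fully into the notch. Do not run the carrier up against the rubber buffer at the end of the rail, keep the round movement holder sitting upright in its place on the carrier, and leave the loose things on the bench where they are.

Things in the scene. Friction and masses are not known exactly. Their poses are not given: they have to be found in the camera images.
- rail: Fixed aluminium slide rail, 450 mm long (its y axis), 122 mm wide (x from -54 to +68 mm), 34 mm high. Origin on the bench at mid length. Two flat lips (tops 34 mm up) leave an open slot, x from -32 to +32 mm, for the carrier's deck. Black rubber buffers at both ends: the carrier touches one with its origin at y = +150 or -150 mm.
- carrier: Steel carrier captive in the rail, 0.4 to 0.65 kg. Origin at the centre of its underside, 6 mm above the bench; axes as the rail's. Push its grey deck above the slot: 56 mm wide (x), 110 mm long (end faces at y = +-55 mm), top 52 mm above the bench, free above the lips (34 mm). 1 mm side play. Starts clicked into the middle stop (y = 0 of the rail).
- roller (a joint): Spring roller in the carrier's +x side, under the lip (a small brass tab on the deck moves with it), in m: near 0 (under 0.0015) when dropped into a stop, about 0.0045 when riding between stops. Breaking out of a stop takes a push of 10 to 16 N; between stops the carrier drags 2 to 4 N. Reaching a stop it snaps ahead 3 to 7 mm, then holds. Let go within 4 mm of a stop it centres itself.
- rail_mid (a point): Top of the rail level with its middle stop: rail x = 0, y = 0, 34 mm above the bench. There is one more stop on each side of it, 80 to 120 mm along the rail; the exact place differs every time and from side to side, is hidden under the +x lip, and has to be felt.
- holder: Round black movement holder, 54 mm across and 16 mm high with a brass movement on top (21 mm in all), 0.1 kg, standing loose in the middle of the carrier's deck between four 6 mm pins. Origin at the centre of its underside, 52 mm above the bench.
- press: Fixed hand press, beyond one end of the rail (either end): steel base 100 x 100 mm, column and grey head up to 196 mm high, knobbed lever up to 236 mm. Origin on the bench at the centre of its base. Shows which way to go.
- stand: Fixed round screwdriver stand, 92 mm across, 126 mm high, beyond the other end of the rail. Origin on the bench at its centre. Not used.
- hammer: Loose bystander: small hammer, 170 mm long, lying along its x axis, on the robot's side of the rail.
- tweezers: Loose bystander: steel tweezers, 130 mm long (x axis), lying on the robot's side of the rail.
- loupe: Loose bystander: black eye loupe, 38 mm across, 32 mm high, on the robot's side of the rail.
- screwdriver: Loose bystander: screwdriver, 140 mm long (x axis), lying beyond the rail.
- pad_tin: Loose bystander: flat black tin, 66 mm across, 22 mm high, beyond the rail.
- jar: Loose bystander: small glass jar, 60 mm across, 55 mm high, beyond the rail.
- oil_bottle: Loose bystander: amber bottle, 40 mm across, 75 mm high, beyond the rail.

How it is judged:
By the outcome, as a careful person would: the job done as asked, in the order asked, and still so for the second after the job is handed in, with the robot touching nothing.
It also fails if it takes over 45 s, if anything falls off the work surface, if the arm or the gripper's body presses on something with over 40 N, if the wrist force passes 120 N, or if a joint passes its speed limit or range.

### The arm

A 7-joint arm with a two-finger parallel gripper is mounted at the origin on the work surface. World frame = base frame: x ahead of the robot, y to its left, z up, the work surface at z = 0. Lengths are in mm, angles in degrees, forces in N, time in s.
With the tool pointing down it reaches from about 400 to 875 mm from the base axis. Payload 6.5 kg.
Tool frame: the origin (TCP) lies midway between the tips of the shut fingers; the grasp point (between the pads) lies 19 mm behind it; z points along the fingers, y is the line along which they close (so a half turn about z gives the same grasp; the last joint's range is limited). The gripper opens to 85 mm and grips with 20 to 120 N. Pads are 22 mm wide; open, the fingers measure 114 mm over their backs; the gripper's body (76 mm by 85 mm) begins 54 mm behind the grasp point. The pads swing forward as they close: fully open they stand 13 mm farther back than shut.
Start: joints at [66.222, 30.733, -0.252, 88.115, 0.149, 61.152, -4.079], TCP at [222.146, -610.853, 231.29] pointing down, gripper open.
Joint ranges: [-154.64, 154.64], [-21.42, 123.67], [-72.66, 72.17], [13.99, 137.28], [-74.86, 254.86], [10.95, 109.41], [-158.01, 158.01]. Speed limits (degrees/s): [136.94, 136.94, 180, 180, 180, 180, 180].

### API

Orientations are given as [roll, pitch, yaw] about the fixed x, y, z axes, in that order (R = Rz(yaw) Ry(pitch) Rx(roll)).
In Python, from station import manip gives the robot as it stands. Calls block until the motion is done:
- manip.move_pose(position, orientation): joint-space move of the TCP to a pose.
- manip.move_straight(position, vel=150, rot=None): straight line of the TCP; rot=None keeps the orientation; vel is the mean speed in mm/s.
- manip.set_joints(angles): joint-space move.
- manip.move_gripper(opening, f_grip=None): finger opening in mm; f_grip is the grip in N (None keeps the last); returns when the fingers have stopped.
- manip.pause(seconds).
- manip.ik(position, orientation): joint angles nearest the present ones, or None.
- manip.observe(): the state.
- manip.get_image(name): name is "scene" or "top" or "wrist"; returns a dict with "color" (400x640x3 uint8, red, green, blue), "z_map" (400x640 float32, mm along the optical axis (not along the pixel's ray), 0 where there is no reading), "fovy" (degrees; the focal length in pixels is half the picture's height over the tangent of half this angle, whatever the lens; pixels are square), "cx", "cy" (the principal point, pixels), "R" (3x3) and "t" (3): a world point X has camera coordinates R X + t. Camera axes: x right, y down, z forward; pixel columns grow to the right and rows downward; lengths in mm; the calibration is good to about 2 mm. The wrist camera is an equidistant fisheye: a pixel r from the principal point sees the ray r / f radians off the axis. A picture is of the moment at which its call begins.
A pose or a line that the arm cannot do raises manip.Unreachable and nothing moves.
- manip.hand_in(): hands the job in; it is judged then, once.
Trained networks look in the newest picture that a camera, given by its name, has taken for a name from the list of things; names that differ only in an ending like _2 or _b are one class to them, and where a whole thing is asked for, a point or a joint stands for the part that bears it (a point fixed in the world has none). Each returns a list of dicts, best first, with "confidence" (0 to 1); they miss things now and then, are a little off and sometimes report something else, mostly with a low value. They report only what shows in the picture. A call takes as long as a camera call.
- manip.spot_in(camera, target): "rect" ([left, top, right, bottom] in pixels, round what is visible of it).
- manip.masks_of(camera, target): "pixels" (400x640 bool, what is visible of it) and "rect" ([left, top, right, bottom] in pixels, round what is visible of it).
- manip.place_of(camera, target): "at" ([column, row] in pixels: a listed point, or the origin of a listed thing).
The state is a dict: "time": time; "joint_positions": joint angles; "dq": joint speeds; "joint_efforts": joint torques, N m; "position": TCP position; "tool_rot": TCP orientation; "ft_force": force on the tool from outside, world axes, zero at the start; "moment": the same for the moment, N m; "grip_width": finger opening in mm; "gripper_force": force on a finger pad.
Only numpy, scipy, OpenCV 4.12 (cv2) and the standard library are available. Lean on these libraries where they do the work, as an engineer would, in place of code of your own. Each camera call takes 0.05 s, during which the arm holds its last target. There are 200 camera calls.

## Working session

There is one attempt and no reset: what is moved stays moved. The work goes in short steps, each a Python script; the robot and the scene stay as the last script left them, time stands still between calls to the robot, and variables do not carry over. Pictures are saved under pics/ and viewed, at most 10 in all, crops included, and the job is handed in when it is done.

```bash
mkdir -p pics; ls
python3 - <<'E'
from station import manip as m
import cv2,numpy as np
ims=[]
for c in("scene","top"):
    d=m.get_image(c); ims.append(d["color"]); cv2.imwrite(f"pics/{c}.png",d["color"][...,::-1])
    f=200/np.tan(np.radians(d["fovy"]/2)); R=np.array(d["R"]);t=np.array(d["t"])
    print(c,f,(-R.T@t).round())
    for n in("carrier","holder","press","stand","rail","rail_mid","roller","jar","loupe","oil_bottle","hammer","tweezers"):
        for r in m.place_of(c,n)[:1]:
            u,v=r["at"]; 
            z0={"carrier":6,"holder":52,"rail_mid":34}.get(n,0)
            ray=R.T@np.array([(u-d["cx"])/f,(v-d["cy"])/f,1]); o=-R.T@t
            print(n,round(r["confidence"],2),np.round([u,v]),(o+ray*(z0-o[2])/ray[2]).round(1))
o=m.observe();print(o["time"],o["tool_rot"],o["ft_force"])
E
```

```text
pics
station.py
scene 389.7191469797098 [1108.  -38.  743.]
carrier 0.93 [294. 222.] [581.7 -17.1   6. ]
holder 0.81 [295. 210.] [582.  -12.7  52. ]
press 0.93 [160. 237.] [ 579.9 -323.8    0. ]
stand 0.78 [434. 212.] [591.5 317.9   0. ]
rail 0.69 [291. 224.] [581.9 -24.6  -0. ]
rail_mid 0.67 [293. 217.] [586.8 -18.9  34. ]Traceback (most recent call last):
  File "<stdin>", line 9, in <module>
ValueError: it knows: carrier, hammer, holder, jar, loupe, oil_bottle, pad_tin, press, rail, rail_mid, screwdriver, stand, tweezers
```

Run:
```python
from station import manip as m
import cv2,numpy as np
for c in("top",):
    d=m.get_image(c); cv2.imwrite(f"pics/{c}.png",d["color"][...,::-1])
    f=200/np.tan(np.radians(d["fovy"]/2)); R=np.array(d["R"]);t=np.array(d["t"])
    print(c,f,(-R.T@t).round(),R.round(2).tolist())
    for n in("carrier","holder","press","stand","rail","rail_mid"):
        for r in m.place_of(c,n)[:1]:
            u,v=r["at"]; 
            z0={"carrier":6,"holder":52,"rail_mid":34}.get(n,0)
            ray=R.T@np.array([(u-d["cx"])/f,(v-d["cy"])/f,1]); o=-R.T@t
            print(n,round(r["confidence"],2),np.round([u,v]),(o+ray*(z0-o[2])/ray[2]).round(1))
    v,u=np.mgrid[:400,:640]; z=d["z_map"]
    P=(np.stack([(u-d["cx"])/f*z,(v-d["cy"])/f*z,z],-1)-t)@R
    np.save("P.npy",P); 
    for lo,hi,n in((30,38,"lips"),(49,54.5,"deck"),(66,76,"holdertop")):
        s=(P[...,2]>lo)&(P[...,2]<hi)&(abs(P[...,0]-585)<110)&(abs(P[...,1])<260)&(z>0)
        k,l,st,ce=cv2.connectedComponentsWithStats(s.astype(np.uint8))
        for i in range(1,k):
            if st[i,4]>40:
                q=P[l==i]; r=cv2.minAreaRect(q[:,:2].astype(np.float32)); print(n,st[i],np.round(r[0],1),np.round(r[1],1),round(r[2],1),np.median(q[:,2]).round(1))
o=m.observe();print(o["time"],o["tool_rot"],o["ft_force"])
```

```text
top 449.0311014606935 [ 484.   32. 1091.] [[0.03, -1.0, -0.02], [-1.0, -0.03, -0.08], [0.08, 0.02, -1.0]]
carrier 0.94 [344. 193.] [578.5 -19.7   6. ]
holder 0.95 [344. 190.] [582.2 -18.3  52. ]
press 0.73 [472. 200.] [ 570.5 -331.     0. ]
stand 0.7 [210. 184.] [594.7 306.6   0. ]
rail 0.27 [345. 190.] [587.6 -23.7   0. ]
rail_mid 0.57 [343. 191.] [581.7 -16.9  34. ]
lips [ 250  161  191   29 2858] [623.6 -19.9] [ 62.9 450.6] 3.0 34.2
lips [432 186   9  14  46] [ 583.6 -236. ] [30.9 19.4] 0.2 31.1
lips [ 250  195  192   19 1792] [546.  -22.8] [ 42.6 449.8] 0.2 34.2
lips [333 221  15  16 163] [492.9 -11.8] [35.1 33. ] 1.4 32.8
deck [322 178  24  25 283] [582.5   7.4] [56.1 53.1] 4.1 52.1
deck [348 178  22  24 283] [584.3 -52. ] [54.1 48.8] 1.4 52.1
holdertop [334 178  24  23 375] [582.4 -21.3] [49.8 51.9] 54.6 70.1
0.7 [-1.79999529e+02 -4.36846053e-04  1.99863021e+01] [ 0.50826228 -0.39058869  0.91175675]
```

View pics/top.png

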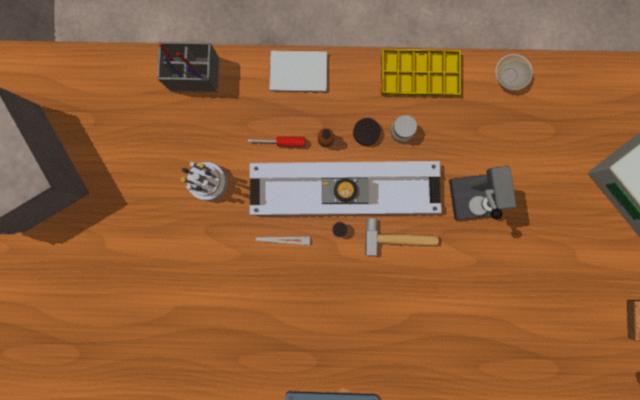

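View pics/scene.png

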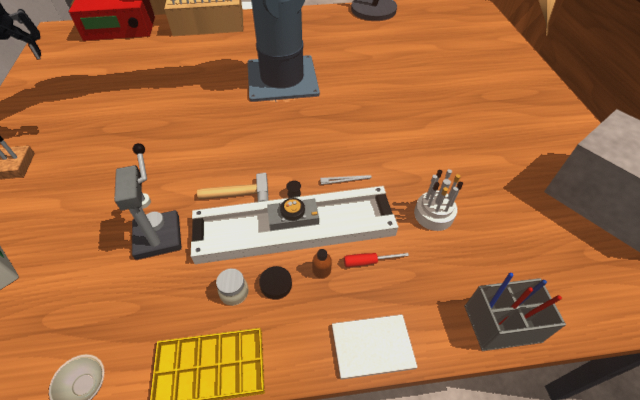

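Top view: press at right (col 480, world −y), stand at left. The carrier is at about (345,190), so I push towards −y against its left (+y) end face. Next I fit the rail axis.

```bash
cat > h.py <<'E'
from station import manip as m
import numpy as np,cv2
def cloud(c="top"):
    d=m.get_image(c); f=200/np.tan(np.radians(d["fovy"]/2)); R=np.array(d["R"]);t=np.array(d["t"])
    v,u=np.mgrid[:400,:640]; z=d["z_map"]
    P=(np.stack([(u-d["cx"])/f*z,(v-d["cy"])/f*z,z],-1)-t)@R
    P[z<=0]=np.nan
    return d,P
E
python3 - <<'E'
import numpy as np
P=np.load("P.npy").reshape(-1,3)
L=P[(abs(P[:,2]-34.2)<1.5)&(abs(P[:,0]-585)<85)&(abs(P[:,1]+22)<228)]
for th in (0,):
    ang=[]
    for side,w in((1,'far'),(-1,'near')):
        S=L[(L[:,0]-585)*side>20]
        for fn,nm in((np.max,'max'),(np.min,'min')):
            ys=np.arange(-230,190,15); xs=[];yy=[]
            for y in ys:
                q=S[abs(S[:,1]-y)<8]
                if len(q)>5: xs.append(fn(q[:,0]));yy.append(y)
            xs=np.array(xs);yy=np.array(yy)
            p=np.polyfit(yy,xs,1); r=abs(xs-np.polyval(p,yy)); k=r<=np.median(r)*2.5; p=np.polyfit(yy[k],xs[k],1)
            print(w,nm,p.round(4),np.polyval(p,-21).round(1),len(yy))
D=P[(abs(P[:,2]-52)<1.5)&(abs(P[:,0]-583)<40)&(abs(P[:,1]+20)<80)]
print(D.min(0),D.max(0))
E
```

```text
far max [-3.470000e-02  6.505648e+02] 651.3 28
far min [-3.520000e-02  6.158748e+02] 616.6 28
near max [-3.59000e-02  5.50847e+02] 551.6 28
near min [-3.370000e-02  5.300555e+02] 530.8 28
[555.17815754 -76.50624335  50.50082514] [611.54898178  33.33705219  53.47912247]
```

```bash
cat >> h.py <<'E'
C=np.array([584.1,-21.5]); U=np.array([-0.0349,0.9994])
def pt(s,z): return [*(C+s*U),z]
def fs(): return float(np.dot(m.observe()["ft_force"][:2],U))
E
python3 - <<'E'
from h import *
for yaw in (92,-88):
    o=[180,0,yaw]; 
    for p in (pt(85,350),pt(85,41),pt(-60,41)):
        q=m.ik(p,o); print(yaw,None if q is None else np.round(q))
m.move_gripper(0)
p=m.observe()["position"]
m.move_straight([p[0],p[1],390],vel=300)
m.move_pose(pt(88,390),[180,0,92] if m.ik(pt(88,390),[180,0,92]) is not None else [180,0,-88])
o=m.observe();print(o["time"],o["position"],o["tool_rot"],o["joint_positions"])
E
```

```text
92 [ 18.  23. -38.  88.  15.  74. -21.]
92 [  9.  43. -27. 103.  28.  41. -31.]
92 [ 23.  43. -27. 102.  28.  41. -17.]
-88 [ 31.  30. -61.  88.  27.  78. 150.]
-88 [ 31.  58. -62. 102.  60.  60. 127.]
-88 [ -36.   61.   62.  106.  -65.   58. -123.]
4.85 [581.30408105  65.14227842 389.85383231] [-1.79992152e+02  2.82641058e-02  9.18775996e+01] [ 20.66492153  22.58772442 -43.49467668  84.40152013  15.63623095
  79.22616296 -21.67563626]
```

Run:
```python
from h import *
m.move_straight(pt(88,41),vel=150)
m.pause(.2); b=fs(); print("t",m.observe()["time"],"bias",b, m.observe()["position"], m.observe()["ft_force"])
m.move_straight(pt(72,41),vel=60)
s=72
while s>60:
    s-=1; m.move_straight(pt(s,41),vel=20); f=fs()-b
    print(s,round(f,2),end="; ")
    if f>2.5: break
print(m.observe()["time"],m.observe()["position"],b)
d=m.get_image("scene"); cv2.imwrite("pics/a.png",cv2.resize(d["color"][150:270,170:420,::-1],None,fx=3,fy=3))
```

```text
t 7.525 bias 0.20385487852839485 [581.15220576  66.42790051  41.23799049] [-0.34136117  0.19205661 -0.20997063]
71 -0.54; 70 -0.68; 69 -0.6; 68 0.19; 67 3.87; 9.1917 [581.7243843   46.55223849  41.04784094] 0.20385487852839485
```

View pics/a.png

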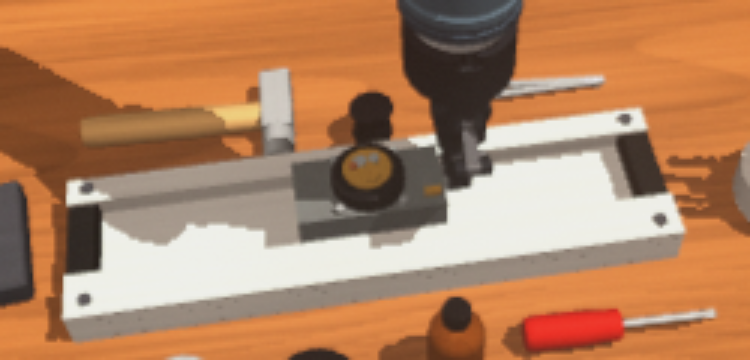

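Contact on the deck end face is where expected. Now break out, traverse, then feel for the stop.

Run:
```python
from h import *
b=0.0
s=67; log=[]
while s>57:
    s-=1; m.move_straight(pt(s,41),vel=20); log.append((s,round(fs(),1)))
print("breakout",log,m.observe()["time"])
m.move_straight(pt(15,41),vel=40); print(fs())
m.move_straight(pt(0,41),vel=25); print(fs())
s=0; log=[];lo=0
while s>-58:
    s-=0.8; m.move_straight(pt(s,41),vel=16); f=fs(); log.append((round(s,1),round(f,1)))
    lo=lo+1 if f<0.7 else 0
    if f>6 or lo>=2: break
print(log,m.observe()["time"],m.observe()["position"])
d,P=cloud(); q=P.reshape(-1,3); rel=(q[:,:2]-C); y=rel@U
k=(abs(q[:,2]-52)<1.5)&(abs(rel[:,0])<40)&(y>-220)&(y<60); print("deck y range",np.nanmin(y[k]),np.nanmax(y[k]))
d=m.get_image("scene"); cv2.imwrite("pics/b.png",cv2.resize(d["color"][150:270,170:420,::-1],None,fx=3,fy=3))
```

```text
breakout [(66, 7.2), (65, 7.6), (64, 10.1), (63, 11.0), (62, 12.7), (61, 13.5), (60, 13.9), (59, 9.9), (58, 4.8), (57, 5.5)] 11.7417
5.838898447765547
3.112600203529814
[(-0.8, 4.8), (-1.6, 4.5), (-2.4, 4.7), (-3.2, 4.4), (-4.0, 4.8), (-4.8, 4.5), (-5.6, 4.1), (-6.4, 4.1), (-7.2, 4.8), (-8.0, 4.7), (-8.8, 5.4), (-9.6, 4.1), (-10.4, 4.6), (-11.2, 5.1), (-12.0, 4.8), (-12.8, 4.6), (-13.6, 4.8), (-14.4, 4.4), (-15.2, 4.1), (-16.0, 3.5), (-16.8, 5.4), (-17.6, 4.8), (-18.4, 4.5), (-19.2, 4.2), (-20.0, 4.1), (-20.8, 4.3), (-21.6, 5.4), (-22.4, 4.2), (-23.2, 4.1), (-24.0, 4.3), (-24.8, 3.8), (-25.6, 4.7), (-26.4, 4.6), (-27.2, 5.4), (-28.0, 5.9), (-28.8, 5.5), (-29.6, 4.2), (-30.4, 4.9), (-31.2, 4.7), (-32.0, 5.2), (-32.8, 4.1), (-33.6, 5.6), (-34.4, 4.0), (-35.2, 4.2), (-36.0, 4.4), (-36.8, 5.1), (-37.6, 4.2), (-38.4, 5.1), (-39.2, 4.2), (-40.0, 3.2), (-40.8, 2.3), (-41.6, 1.0), (-42.4, -0.5), (-43.2, 0.6)] 27.1917 [585.66638192 -64.91551293  41.00723864]Traceback (most recent call last):
  File "<stdin>", line 16, in <module>
    res = np.fmin.reduce(a, axis=axis, out=out, **kwargs)
ValueError: zero-size array to reduction operation fmin which has no identity
```

Force fell from about 4.5 N to 0 at s≈−41, so the carrier snapped ahead at about 110 mm. Back off and verify.

Run:
```python
from h import *
m.move_straight(pt(-15,41),vel=60)
m.move_straight(pt(-5,220),vel=200)
m.move_straight(pt(170,260),vel=200)
print(m.observe()["time"],m.observe()["position"])
d,P=cloud(); q=P.reshape(-1,3); rel=(q[:,:2]-C); y=rel@U
k=(abs(q[:,2]-52)<1.5)&(abs(rel[:,0])<40)&(y>-220)&(y<60); print("deck y range",y[k].min(),y[k].max())
k=(abs(q[:,2]-70)<3)&(abs(rel[:,0])<40)&(y>-220)&(y<60); print("holder y range",y[k].min(),y[k].max())
cv2.imwrite("pics/c1.png",cv2.resize(d["color"][150:230,330:450,::-1],None,fx=5,fy=5,interpolation=cv2.INTER_CUBIC))
d=m.get_image("scene"); cv2.imwrite("pics/b.png",cv2.resize(d["color"][130:290,110:420,::-1],None,fx=2.5,fy=2.5))
```

```text
29.9583 [578.27884103 146.66495478 259.33398322]
deck y range -170.03034919975605 -59.62854040135391
holder y range -139.67230492593413 -89.0783977750498
```

View pics/b.png

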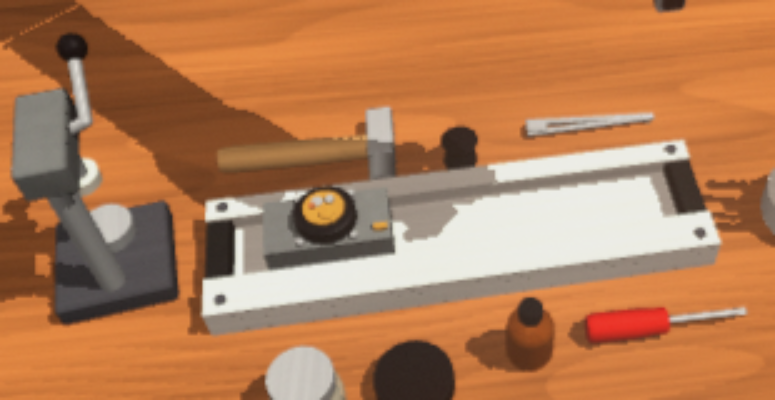

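View pics/c1.png

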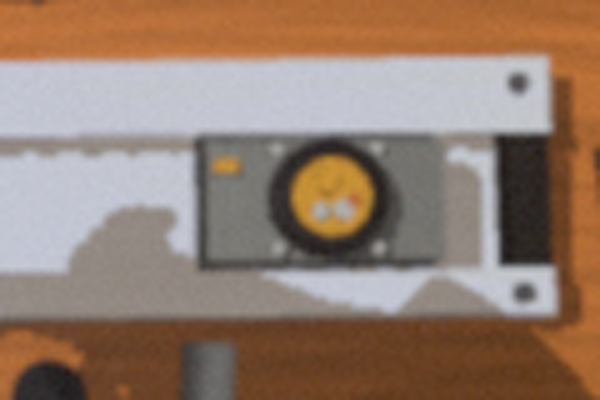

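The carrier sits at about y = −115 mm, 4–5 mm ahead of where the finger last touched it, so it snapped in. It is clear of the buffer. The holder is upright between its pins and the loose items are in place.

```bash
python3 -c "
from station import manip as m
print(m.hand_in())"
```

```text
the job is handed in; nothing more can be done
None
```

I pushed the carrier about 115 mm towards the press, where it snapped into the next stop. It is clear of the buffer, the holder is upright and the loose items look untouched in the final pictures. I judged the roller seated from the force drop and the carrier's jump ahead, not by seeing it directly; the job is handed in.

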